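Check the chilled cake plate with the surface probe

TASK

Check the chilled plate of the tilted cake turntable with the yellow surface thermometer: lift the thermometer out of its holder and hold its copper foot on the blue ring in the middle of the plate for two seconds, square to the plate and pressed lightly so that the sprung tip is about half way in; then lift it well clear (3 cm) and put it on the red ring in the same way. Finish while still holding it there, square and lightly pressed on the red ring: do not let go or put it back. Press gently, do not turn or re-tilt the plate, and leave the spray bottle, bowl and spatula alone.

Things in the scene. Friction and masses are not known exactly. Their poses are not given: they have to be found in the camera images.
- probe: Loose surface thermometer, 130 g, upright in the holder. Yellow handle: rounded block 38 (x) by 28 (y) by 75 mm high (z), black screen on top. Origin: centre of the handle's underside; z runs up the handle, away from the foot. Below it a steel stem (10 mm diameter, to z = -50 mm) and sprung copper tip ending in a flat foot, 12 mm diameter, at z = -70 mm with the spring out.
- probe_grip (a point): Point inside the probe's handle, on its axis, 45 mm above the handle's underside (30 mm below its top): a good height to grip, across the 28 mm width (y), fingers pointing along the handle towards the foot. Axes as probe.
- probe_foot (a point): Centre of the flat underside of the probe's copper foot; moves with the sprung tip. Axes as probe (z away from the foot, up the handle).
- probe_tip (a joint): How far the sprung copper tip is pushed into the stem (m): 0 fully out, 0.010 fully in (bottomed, then rigid). The spring gives 0.9 N at the start of travel and 0.3 N more per mm: 2.4 N half way, 3.9 N at the stop.
- holder: Fixed white plastic holder, 90 x 80 mm, 78 mm high, origin at the centre of its underside, z up. The probe's stem hangs in a 22 mm hole in its top and the handle's underside rests on the top, so only the handle shows. Lift the probe straight up by 75 mm or more to clear it. The probe's yaw is within about 0.1 rad of the holder's.
- turntable: Fixed white foot and yoke of the tilting cake turntable, 150 mm diameter at the base. Origin at the centre of its underside on the counter, z up, x and y level. The tilt axis lies 85 mm above the origin, along its y.
- cradle (a joint): Tilt of the plate (rad) about the turntable's y axis: 0 is level, positive leans the plate's face towards the turntable's -x side (towards the robot at yaw 0). Set between 0.12 and 0.42; held by stiff friction (3 N m).
- plate: Round aluminium plate of the turntable, 200 mm diameter, 12 mm thick, top face outward. Origin at the centre of its underside, 15 mm above the tilt axis along the plate's z; z is the outward normal of the plate. It can spin about its z, held by friction (0.5 N m), and stands at any angle.
- blue_mark (a point): Centre of the blue ring (34 mm outer diameter, white inside with a black dot), in the middle of the plate, on its top face. z is the outward normal of the plate.
- red_mark (a point): Centre of the red ring (same size), on the plate's top face, 68 mm from the middle. z is the outward normal of the plate; x points from the blue ring to the red one.
- green_mark (a point): Centre of a green ring (same size), also 68 mm from the middle; not to be used.
- spray_bottle: Bystander: white spray bottle with blue head, 64 mm diameter, 163 mm tall, standing on the counter; origin at the centre of its underside.
- bowl: Bystander: steel bowl, 150 mm diameter, 60 mm high; origin at the centre of its underside.
- spatula: Bystander: spatula lying flat on the counter along its x, black handle to -x; 280 mm long, blade 65 mm wide; origin under the middle of its length.
Not all that is in view belongs to the job. Several things have the shape of the probe; the one meant has the colours described above.

How it is judged:
By the outcome, as a careful person would: the job done as asked, in the order asked, and still so for the second after the job is handed in, while the arm keeps its last pose, push and grip.
It also fails if it takes over 51 s, if anything falls off the work surface, if the arm or the gripper's body presses on something with over 40 N, if the wrist force passes 120 N, or if a joint passes its speed limit or range.

ROBOT

A 6-joint arm with a two-finger parallel gripper is mounted at the origin on the work surface. World frame = base frame: x ahead of the robot, y to its left, z up, the work surface at z = 0. Lengths are in m, angles in rad, forces in N, time in s.
With the tool pointing down it reaches from about 0.225 to 0.875 m from the base axis. Payload 3.4 kg.
Tool frame: the origin (TCP) lies between the finger pads; the fingertips stand 8 mm ahead of it and the grasp point (between the pads) lies 11 mm behind it; z points along the fingers, y is the line along which they close (so a half turn about z gives the same grasp; the last joint's range is limited). The gripper opens to 85 mm and grips with 20 to 120 N. Pads are 22 mm wide; open, the fingers measure 114 mm over their backs; the gripper's body (76 mm by 85 mm) begins 54 mm behind the grasp point. The pads swing forward as they close: fully open they stand 13 mm farther back than shut.
Start: joints at [1.033, 0.276, 1.505, -0, 1.361, -0.121], TCP at [0.233, 0.526, 0.239] pointing down, gripper open.
Joint ranges: [-2.89, 2.89], [-0.75, 2.08], [0.22, 2.7], [-1.18, 4.32], [0.11, 2.71], [-2.7, 2.7]. Speed limits (rad/s): [2.57, 2.57, 3.14, 3.14, 3.14, 3.14].

INTERFACE

Orientations are given as a unit quaternion [w, x, y, z].
In Python, from rig import manip gives the robot as it stands.
- The arm moves only by the tool move_arm, never from a script. Its argument "deltas" is a list that holds one entry, the list of rows, each a list of 5 numbers: the shift along the tool's x, y, z normalised to -1 to 1, where 1 is 80 cm, then the turn about the tool's z normalised to -1 to 1, where 1 is 120 degrees, then the closure, from -1 (fully open) to 1 (shut). In form: [[[tx, ty, tz, twist, grip], ...]]. A call has 1 to 12 rows; each row is the pose to reach, as a shift and turn from the pose commanded when the call began, along the tool's axes at that moment; what a row does not reach only later rows make up. A row lasts 1/10 s, in which the tool goes at most 50 mm and 8.59 degrees, less where a joint would pass 70% of its speed; a pose out of reach is approached as far as the arm can. A call with a number of a shift or a turn outside -1 to 1 is refused whole. A call with a gripper value outside its range is refused whole. The fingers move at their own pace and stop on an object; "squeeze" is the grip in N (left out, the last holds). Time passes only in rows, so rows that repeat a pose let the fingers close. It gives the time, the measured TCP pose, the force, the opening and the grip force at its end, in the units of the state.
- manip.get_state(): the state, without advancing time (a new reading comes with each control period).
- manip.get_image(name): name is "side" or "top" or "wrist"; returns the picture (400x640x3 uint8, red, green, blue); there is no depth.
- manip.camera_params(name): a dict with "fx", "fy", "cx", "cy" (pixels), "dist" ([k1, k2, p1, p2, k3] as OpenCV has them; the pictures are not rectified), "R" (3x3) and "t" (3): a world point X has camera coordinates R X + t; the wrist camera has in their place "tool_from_camera" (4x4, takes a point from camera to tool coordinates, whose origin is the TCP and whose axes are the flange's). Camera axes: x right, y down, z forward; pixel columns grow to the right and rows downward; lengths in m; the calibration is good to about 2 mm. A picture is of the moment at which its call begins: read the wrist's pose just before it. camera_params takes no time and is no camera call.
- manip.sign_off(): hands the job in; it is judged then, once.
The state is a dict: "clock": time; "qpos": joint angles; "qd": joint speeds; "effort": joint torques, N m; "position": TCP position; "ee_rot": TCP orientation; "contact_force": force on the tool from outside, world axes, zero at the start; "moment": the same for the moment, N m; "width": finger opening in m; "gripper_force": force on a finger pad.
Only numpy, scipy, OpenCV 4.12 (cv2) and the standard library are available. Lean on these libraries where they do the work, as an engineer would, in place of code of your own. Each camera call takes 0.05 s, during which the arm holds its last target. There are 200 camera calls.

## Working session

There is one attempt and no reset: what is moved stays moved. The work goes in short steps, Python scripts to look and compute and a tool call to move; the robot and the scene stay as the last step left them, time stands still between calls to the robot, and variables do not carry over. Pictures are saved under pics/ and viewed, at most 13 in all, crops included, and the job is handed in when it is done.

Besides the shell and the picture viewer there is one more tool, called after "Call:" by a JSON object that holds its "method" and its "body". move_arm: Moves the arm, as the interface text tells. Scaled input: -1 to 1 covers 80 cm each way for a shift and 120 degrees each way for a turn. Its arguments: {"type":"object","properties":{"deltas":{"type":"array","items":{"type":"array","items":{"type":"array","items":{"type":"number","minimum":-1,"maximum":1}}}},"squeeze":{"type":"number"}},"required":["deltas"]}

```bash
mkdir -p pics; ls
cat > h.py <<'E'
import numpy as np, cv2
from rig import manip
from scipy.spatial.transform import Rotation as Ro
def cam(n,st=None):
    p=manip.camera_params(n)
    K=np.array([[p['fx'],0,p['cx']],[0,p['fy'],p['cy']],[0,0,1]]);d=np.array(p['dist'],float)
    if 'R' in p: R=np.array(p['R']);t=np.array(p['t'])
    else:
        T=np.array(p['tool_from_camera']);q=st['ee_rot'];W=np.eye(4)
        W[:3,:3]=Ro.from_quat([q[1],q[2],q[3],q[0]]).as_matrix();W[:3,3]=st['position']
        M=np.linalg.inv(W@T);R=M[:3,:3];t=M[:3,3]
    return K,d,R,t
def ray(c,px):
    K,d,R,t=c
    u=cv2.undistortPoints(np.array(px,float).reshape(-1,1,2),K,d).reshape(-1,2)
    D=np.c_[u,np.ones(len(u))]@R; return -R.T@t, D/np.linalg.norm(D,axis=1,keepdims=True)
def onz(c,px,z):
    o,D=ray(c,px); return o+D*((z-o[2])/D[:,2])[:,None]
def proj(c,X):
    K,d,R,t=c
    return cv2.projectPoints(np.array(X,float).reshape(-1,1,3),cv2.Rodrigues(R)[0],t,K,d)[0].reshape(-1,2)
def tri(c1,p1,c2,p2):
    o1,D1=ray(c1,p1);o2,D2=ray(c2,p2);out=[]
    for a,b in zip(D1,D2):
        s=np.linalg.lstsq(np.c_[a,-b],o2-o1,rcond=None)[0]
        A,B=o1+a*s[0],o2+b*s[1];out.append(np.r_[(A+B)/2,np.linalg.norm(A-B)])
    return np.array(out)
def snap(n):
    st=manip.get_state(); im=np.array(manip.get_image(n)); return st,cam(n,st),im
def save(n,im): cv2.imwrite('pics/'+n,cv2.cvtColor(im,cv2.COLOR_RGB2BGR))
E
python3 - <<'E'
from h import *
st=manip.get_state()
print({k:np.round(v,3).tolist() for k,v in st.items()})
for n in('side','top','wrist'):
    s,c,im=snap(n); np.save(n+'0.npy',im); save(n+'0.png',im)
    print(n,np.round(-c[2].T@c[3],3),np.round(c[2][2],3),c[0][0,0])
E
```

```text
pics
{'clock': 0.0, 'qpos': [1.033, 0.277, 1.506, -0.0, 1.361, -0.121], 'qd': [0.002, -0.001, 0.002, -0.0, 0.001, 0.002], 'effort': [0.0, -41.678, -24.581, -0.0, 0.011, -0.0], 'position': [0.233, 0.525, 0.238], 'ee_rot': [-0.0, 0.207, 0.978, -0.001], 'contact_force': [-0.417, 0.068, 0.465], 'moment': [0.007, -0.032, -0.025], 'gripper_force': 0.0, 'width': 0.085}
side [ 0.507 -0.718  0.686] [ 0.08   0.764 -0.641] 376.7009408508418
top [ 0.422 -0.026  1.536] [ 0.123  0.017 -0.992] 509.33049215404935
wrist [0.163 0.556 0.373] [ 0.273 -0.122 -0.954] 283.5258141524314
```

View pics/top0.png

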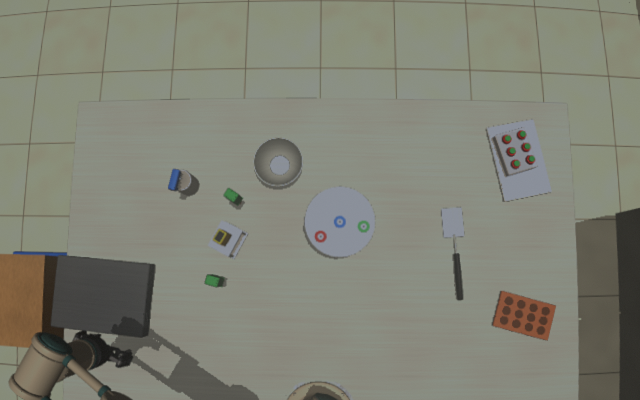

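View pics/side0.png

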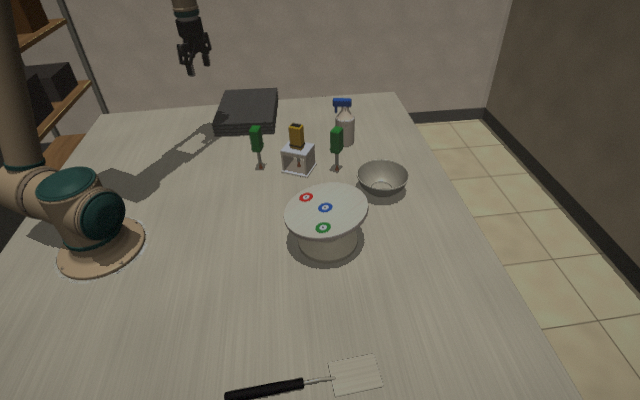

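The top view shows a yellow probe in the white holder at (222,236), and two green look-alikes at (233,195) and (213,281). Yellow is the one described. The plate's rings are blue (340,222), red (320,237) and green (363,226). In the side view the same things are yellow (296,135), greens (257,138) and (336,138), and rings blue (325,207), red (306,197) and green (323,227).

```bash
cat > m1.py <<'E'
from h import *
T=np.load('top0.npy');S=np.load('side0.npy');ct=cam('top');cs=cam('side')
def mask(im,h0,h1,smin,vmin=40):
    H=cv2.cvtColor(im,cv2.COLOR_RGB2HSV); return ((H[...,0]>=h0)&(H[...,0]<=h1)&(H[...,1]>=smin)&(H[...,2]>=vmin)).astype(np.uint8)
def cen(im,box,h0,h1,smin):
    x0,y0,x1,y1=box; m=mask(im,h0,h1,smin)[y0:y1,x0:x1]
    c=max(cv2.findContours(m,cv2.RETR_EXTERNAL,cv2.CHAIN_APPROX_NONE)[0],key=len)
    e=cv2.fitEllipse(c); return np.array(e[0])+[x0,y0],e[1]
R={}
for n,h,bt,bs in(('blue',(95,130),(328,210,352,234),(314,197,337,217)),('red',(170,180),(308,226,332,248),(295,188,317,207)),('green',(45,85),(352,216,375,238),(312,218,335,238))):
    a,ea=cen(T,bt,*h,70);b,eb=cen(S,bs,*h,70)
    R[n]=tri(ct,[a],cs,[b])[0];print(n,a.round(1),b.round(1),np.round(ea,1),np.round(eb,1),R[n].round(4))
b,r,g=[R[k][:3] for k in('blue','red','green')]
n=np.cross(r-b,g-b);n/=np.linalg.norm(n);n*=np.sign(n[2]);print('d',np.linalg.norm(r-b),np.linalg.norm(g-b),'n',n,'tilt',np.arccos(n[2]),'dir',np.degrees(np.arctan2(n[1],n[0])))
m=mask(T,15,35,90)[215:260,200:250];ys,xs=np.nonzero(m);print('yel',len(xs),xs.mean()+200,ys.mean()+215)
m=mask(S,12,35,90)[115:160,280:315];ys,xs=np.nonzero(m);print('yelS',xs.min()+280,xs.max()+280,ys.min()+115,ys.max()+115)
print(onz(ct,[[222,236]],.15))
crop=np.hstack([cv2.resize(T[205:265,190:250],(400,400),interpolation=cv2.INTER_CUBIC),cv2.resize(S[110:180,270:340],(400,400),interpolation=cv2.INTER_CUBIC)])
save('crop1.png',np.clip(crop.astype(float)*1.5,0,255).astype(np.uint8))
E
python3 m1.py
```

```text
blue [339.5 221.5] [324.8 207. ] [11.4 11.6] [ 8.1 13.7] [ 5.714e-01 -5.850e-02  1.142e-01  3.000e-04]Traceback (most recent call last):
  File "m1.py", line 11, in <module>
    a,ea=cen(T,bt,*h,70);b,eb=cen(S,bs,*h,70)
         ~~~^^^^^^^^^^^^
  File "m1.py", line 8, in cen
    e=cv2.fitEllipse(c); return np.array(e[0])+[x0,y0],e[1]
cv2.error: OpenCV(4.12.0) /io/opencv/modules/imgproc/src/shapedescr.cpp:361: error: (-201:Incorrect size of input array) There should be at least 5 points to fit the ellipse in function 'fitEllipseNoDirect'
```

```bash
sed -i "s/H=cv2.cvtColor(im,cv2.COLOR_RGB2HSV); return ((H/H=cv2.cvtColor(im,cv2.COLOR_RGB2HSV).astype(int);H[...,0]=(H[...,0]+90*(h0>=165))%180;h0-=90*(h0>=165); return ((H/; s/(170,180)/(168,100)/" m1.py; python3 m1.py
```

```text
blue [339.5 221.5] [324.8 207. ] [11.4 11.6] [ 8.1 13.7] [ 5.714e-01 -5.850e-02  1.142e-01  3.000e-04]
red [320.1 236. ] [305.6 196.6] [10.5 10.7] [ 8.3 13.6] [ 5.304e-01 -4.400e-03  1.067e-01  1.000e-04]
green [363. 226.] [322.7 227.4] [10.4 10.6] [ 9.2 14.8] [ 5.590e-01 -1.246e-01  1.135e-01  2.000e-04]
d 0.0682238669136498 0.06733438187788186 n [-0.15460323  0.01913171  0.98779138] tilt 0.15641955815198985 dir 172.94567460806232
yel 79 220.68354430379748 236.48101265822785
yelS 289 303 124 149
[[0.52469398 0.26473542 0.15      ]]
```

View pics/crop1.png

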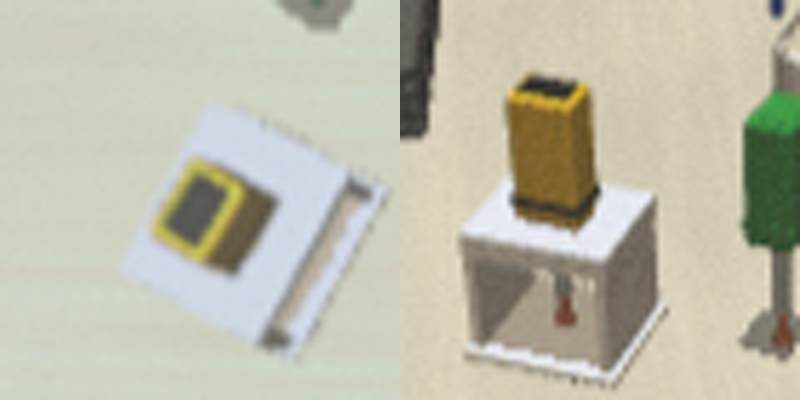

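The crop shows the yellow handle with its black screen (top centre near top-view (219.7,236.5)) seated in the white holder, so it's the thermometer meant. The greens stand on their own.

Run:
```python
from h import *
ct=cam('top');cs=cam('side')
f=lambda P:np.array(P)*.15+[190,205]-.42
h=onz(ct,f([[205,160],[245,180],[205,262],[152,235]]),.153);print(h.round(4),h.mean(0).round(4))
ang=lambda a,b:np.degrees(np.arctan2(*(b-a)[1::-1]))
print('handle',ang(h[0],h[3]),ang(h[1],h[2]))
k=onz(ct,f([[212,103],[120,268],[262,345]]),.078);print('holder',k.round(4),ang(k[0],k[1]),ang(k[1],k[2]))
# side: handle top centre
print(tri(ct,f([[202,211]]),cs,[[270-.42+548*.175-70,110-.42+88*.175]]))
```

```text
[[0.5449 0.2694 0.153 ]
 [0.5368 0.2524 0.153 ]
 [0.5028 0.2681 0.153 ]
 [0.5136 0.2906 0.153 ]] [0.5245 0.2701 0.153 ]
handle 145.8217810467829 155.23478147105564
holder [[0.5765 0.2831 0.078 ]
 [0.5041 0.3214 0.078 ]
 [0.4716 0.2581 0.078 ]] 152.09745650172968 -117.16440589038069
[[0.52446525 0.26944913 0.15568527 0.00177259]]
```

Call:
{"method": "move_arm", "body": {"deltas": [[[-0.4625,-0.144,0,0.042,-1],[-0.4625,-0.144,0,0.042,-1],[-0.4625,-0.144,0,0.042,-1],[-0.4625,-0.144,0,0.042,-1],[-0.4625,-0.144,0,0.042,-1],[-0.4625,-0.144,0,0.042,-1],[-0.4625,-0.144,0,0.042,-1],[-0.4625,-0.144,0,0.042,-1],[-0.4625,-0.144,0,0.042,-1],[-0.4625,-0.144,0,0.042,-1],[-0.4625,-0.144,0,0.042,-1]]], "squeeze": 20}}

```text
clock: 1.25
position: [0.5236, 0.2712, 0.239]
ee_rot: [-0.001, 0.249, 0.968, -0.0]
contact_force: [0.1, -0.8, 0.7]
width: 0.0855
gripper_force: 0.0
```

Run:
```python
from h import *
s,c,im=snap('wrist'); save('w1.png',im); np.save('w1.npy',im)
q=s['ee_rot'];print(s['clock'],s['position'],q,s['contact_force'])
Rm=Ro.from_quat([q[1],q[2],q[3],q[0]]).as_matrix();print(np.degrees(np.arctan2(Rm[1,0],Rm[0,0])),Rm[:,2])
np.save('s1.npy',s,allow_pickle=True)
print(proj(c,[[.5245,.2698,.153],[.5245,.2698,.078]]))
```

```text
1.25 [0.52356318 0.27118419 0.23902806] [-6.53924472e-04  2.49466135e-01  9.68383302e-01 -2.43937484e-06] [ 0.08454097 -0.78973572  0.73612273]
151.1081355467942 [-1.26771616e-03  3.21539522e-04 -9.99999145e-01]
[[315.79049702 208.9766186 ]
 [315.9350827  185.85459077]]
```

View pics/w1.png

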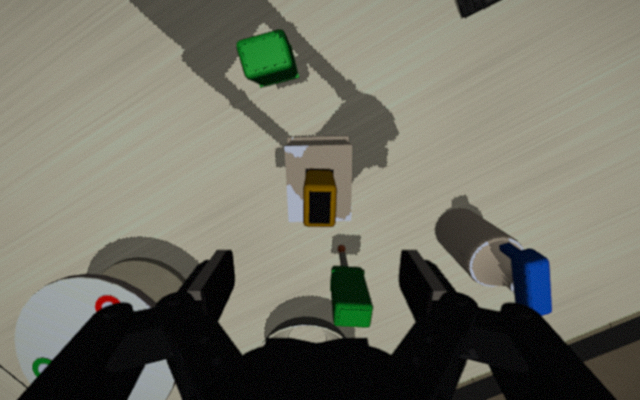

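The wrist view shows the yellow handle's top face at about columns 303–337, rows 187–226. A green decoy at (350,300) is well off the finger line. Next I refine the handle's position and yaw.

Run:
```python
from h import *
s=np.load('s1.npy',allow_pickle=True).item();c=cam('wrist',s);im=np.load('w1.npy')
H=cv2.cvtColor(im,cv2.COLOR_RGB2HSV)
x0,y0,x1,y1=295,160,345,232
y=((H[...,0]>12)&(H[...,0]<35)&(H[...,1]>120)&(H[...,2]>30)).astype(np.uint8)[y0:y1,x0:x1]
b=cv2.morphologyEx(((H[...,2]<45)&(H[...,1]<120)).astype(np.uint8)[y0:y1,x0:x1],cv2.MORPH_OPEN,np.ones((5,5)))
cb=max(cv2.findContours(b,cv2.RETR_EXTERNAL,cv2.CHAIN_APPROX_NONE)[0],key=len)
p=cb.reshape(-1,2)+[x0,y0];w=onz(c,p,.153)
r=cv2.minAreaRect((w[:,:2]*1000).astype(np.float32));print('screen',p.min(0),p.max(0),r)
# yellow side edges of top face rows 195..222
for rr in (195,205,215,222):
    xs=np.nonzero(y[rr-y0])[0]+x0; print(rr,xs.min(),xs.max(),onz(c,[[xs.min()-.5,rr],[xs.max()+.5,rr]],.153)[:,:2].round(4).tolist())
```

```text
Traceback (most recent call last):
ValueError: max() iterable argument is empty
```

Run:
```python
from h import *
s=np.load('s1.npy',allow_pickle=True).item();c=cam('wrist',s);im=np.load('w1.npy')
x0,y0,x1,y1=295,160,345,232
H=cv2.cvtColor(im,cv2.COLOR_RGB2HSV)
print(H[207,298:342].tolist()[::3])
y=((H[...,0]>8)&(H[...,0]<35)&(H[...,1]>150)).astype(np.uint8)
b=cv2.morphologyEx((H[...,2]<40).astype(np.uint8)[y0:y1,x0:x1],cv2.MORPH_OPEN,np.ones((3,3)))
cs=cv2.findContours(b,cv2.RETR_EXTERNAL,cv2.CHAIN_APPROX_NONE)[0]
for cb in cs:
    if len(cb)<20: continue
    p=cb.reshape(-1,2)+[x0,y0];w=onz(c,p,.153)
    print('screen',p.min(0),p.max(0),cv2.minAreaRect((w[:,:2]*1000).astype(np.float32)))
for rr in (190,195,205,215,222):
    xs=np.nonzero(y[rr,x0:x1])[0]+x0
    if len(xs): print(rr,xs.min(),xs.max(),onz(c,[[xs.min()-.5,rr],[xs.max()+.5,rr]],.153)[:,:2].round(4).tolist())
```

```text
[[110, 34, 186], [110, 30, 188], [20, 219, 86], [22, 255, 113], [150, 85, 9], [90, 43, 12], [100, 128, 6], [40, 59, 13], [38, 85, 12], [53, 64, 16], [158, 128, 8], [21, 255, 105], [21, 255, 102], [18, 47, 124], [18, 39, 130]]
screen [309 192] [329 222] ((524.4637451171875, 272.8464050292969), (16.655540466308594, 26.077842712402344), 61.11056900024414)
190 304 335 [[0.5055, 0.269], [0.518, 0.2916]]
195 304 335 [[0.5092, 0.2669], [0.5217, 0.2896]]
205 304 335 [[0.5166, 0.2626], [0.5293, 0.2856]]
215 304 334 [[0.5242, 0.2583], [0.5366, 0.2808]]
222 304 334 [[0.5296, 0.2552], [0.5422, 0.2779]]
```

Call:
{"method": "move_arm", "body": {"deltas": [[[0,0.002,0.06,0,-1],[0,0.002,0.12,0,-1],[0,0.002,0.159,0,-1],[0,0.002,0.159,0,-1],[0,0.002,0.159,0,1],[0,0.002,0.159,0,1],[0,0.002,0.159,0,1],[0,0.002,0.159,0,1],[0,0.002,0.159,0,1],[0,0.002,0.159,0,1],[0,0.002,0.159,0,1],[0,0.002,0.159,0,1]]], "squeeze": 20}}

```text
clock: 2.5
position: [0.5263, 0.2725, 0.114]
ee_rot: [0.001, 0.25, 0.968, 0.001]
contact_force: [-0.5, 0.7, 6.4]
width: 0.028
gripper_force: 21.9
```

Call:
{"method": "move_arm", "body": {"deltas": [[[0,0,-0.015,0,1],[0,0,-0.0375,0,1],[0,0,-0.0375,0,1],[0,0,-0.0375,0,1]]]}}

```text
clock: 2.9
position: [0.5254, 0.272, 0.1424]
ee_rot: [0.0, 0.25, 0.968, 0.0]
contact_force: [-0.5, 0.0, -1.8]
width: 0.0279
gripper_force: 21.3
```

```bash
cat > tilt.py <<'E'
from h import *
import sys
# screen outline in wrist picture -> tilt of handle about tool y, seen from the screen's centre (30 mm above grip)
s,c,im=snap('wrist');save(sys.argv[1],im)
H=cv2.cvtColor(im,cv2.COLOR_RGB2HSV)
y=((H[...,0]>8)&(H[...,0]<35)&(H[...,1]>150)&(H[...,2]>40)).astype(np.uint8)
n,l,st,_=cv2.connectedComponentsWithStats(y);k=1+np.argmax([a[4]*(abs(a[0]+a[2]/2-318)<70) for a in st[1:]]);bx=st[k];print('yellow box',bx)
q=s['ee_rot'];W=Ro.from_quat([q[1],q[2],q[3],q[0]]).as_matrix()
x0,y0,w,h=bx[:4]
b=cv2.morphologyEx((H[...,2]<38).astype(np.uint8)[y0:y0+h,x0:x0+w],cv2.MORPH_OPEN,np.ones((5,5)))
cb=max(cv2.findContours(b,cv2.RETR_EXTERNAL,cv2.CHAIN_APPROX_NONE)[0],key=cv2.contourArea)
p=cb.reshape(-1,2)+[x0,y0];print('screen',p.min(0),p.max(0),p.mean(0).round(1))
o,D=ray(c,[p.mean(0)]);o=W.T@(o-s['position']);d=W.T@D[0]
X=o+d*((-.041-o[2])/d[2]);print('screen centre in tool',X.round(4))
print(s['clock'],s['position'].round(4) if hasattr(s['position'],'round') else s['position'],np.round(s['contact_force'],2),s['gripper_force'],s['width'])
E
python3 tilt.py w2.png
```

```text
yellow box [ 282  210   71  130 5384]
screen [295 276] [339 333] [316.4 304.1]
screen centre in tool [ 0.0038 -0.0003 -0.041 ]
2.9 [0.5254 0.272  0.1424] [-0.51  0.03 -1.83] 21.302274763584137 0.02788382554755947
```

View pics/w2.png

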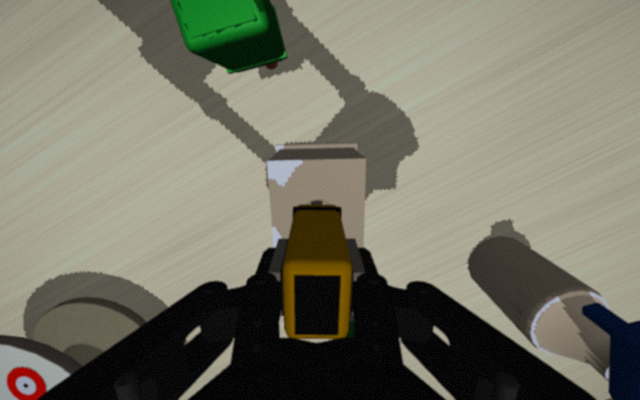

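The wrist view shows the handle upright between the pads (screen centre (316,304)), lifted 30 mm with the stem still in the hole. The tool can't tilt, so I'll swivel the probe in the grip by levering the stem on the fixed holder's hole.

Call:
{"method": "move_arm", "body": {"deltas": [[[0.008,0,0,0,1],[0.014,0,0,0,1],[0.018,0,0,0,1],[0.0225,0,0,0,1],[0.0225,0,0,0,1],[0.0225,0,0,0,1]]]}}

```text
clock: 3.55
position: [0.5092, 0.2809, 0.142]
ee_rot: [-0.0, 0.25, 0.968, 0.0]
contact_force: [1.4, -1.0, -1.7]
width: 0.028
gripper_force: 21.2
```

```bash
python3 tilt.py w3.png
```

```text
yellow box [ 282  219   70  117 4527]
screen [295 267] [338 330] [316.4 298.2]
screen centre in tool [ 0.0065 -0.0003 -0.041 ]
3.55 [0.5092 0.2809 0.142 ] [ 1.36 -1.04 -1.66] 21.161967515945435 0.028010650223060835
```

Call:
{"method": "move_arm", "body": {"deltas": [[[0.004,0,0,0,1],[0.007,0,0,0,1],[0.007,0,0,0,1],[0,0,0,0,1],[-0.01,0,0,0,1],[-0.01,0,0,0,1]]]}}

```text
clock: 4.2
position: [0.5165, 0.2768, 0.1418]
ee_rot: [-0.001, 0.25, 0.968, 0.0]
contact_force: [0.1, 1.7, -2.0]
width: 0.0279
gripper_force: 21.2
```

```bash
python3 tilt.py w4.png
```

```text
yellow box [ 282  221   69  116 4340]
screen [295 265] [338 329] [316.4 296.7]
screen centre in tool [ 0.0072 -0.0003 -0.041 ]
4.2 [0.5165 0.2768 0.1418] [ 0.15  1.69 -1.95] 21.1775341629982 0.027858743081813957
```

Call:
{"method": "move_arm", "body": {"deltas": [[[0.01,0,0,0,1],[0.017,0,0,0,1],[0.0205,0,0,0,1],[0.0205,0,0,0,1],[0.0105,0,0,0,1],[0.0105,0,0,0,1]]]}}

```text
clock: 4.85
position: [0.5097, 0.2809, 0.1422]
ee_rot: [-0.0, 0.25, 0.968, 0.0]
contact_force: [-0.2, -0.5, -0.8]
width: 0.0279
gripper_force: 21.3
```

```bash
python3 tilt.py w5.png
```

```text
yellow box [ 283  224   68  111 4034]
screen [295 261] [337 327] [316.  294.4]
screen centre in tool [ 0.0083 -0.0004 -0.041 ]
4.85 [0.5097 0.2809 0.1422] [-0.19 -0.54 -0.85] 21.261957585811615 0.027856214056485872
```

Call:
{"method": "move_arm", "body": {"deltas": [[[0.004,0,-0.025,0,1],[0.008,0,-0.05,0,1],[0.012,0,-0.08,0,1],[0.012,0,-0.125,0,1],[0.012,0,-0.1725,0,1],[0.012,0,-0.1725,0,1],[0.012,0,-0.1725,0,1]]]}}

```text
clock: 5.6
position: [0.5007, 0.2857, 0.2807]
ee_rot: [0.0, 0.25, 0.968, 0.001]
contact_force: [-0.8, -0.4, -1.7]
width: 0.0277
gripper_force: 21.3
```

```bash
python3 tilt.py w6.png
python3 - <<'E'
from h import *
# move to hover: foot 40 mm above blue along vertical
s=manip.get_state();q=s['ee_rot'];W=Ro.from_quat([q[1],q[2],q[3],q[0]]).as_matrix()
yaw=np.radians(172.9);X=np.array([np.cos(yaw),np.sin(yaw),0]);n=np.array([-.1546,.0191,.988])
foot=np.array([.5714,-.0585,.113])+.05*n
tcp=foot+.014*X+np.array([0,0,.103])
print(tcp,W.T@(tcp-s['position'])/.8,s['position'])
E
```

```text
yellow box [ 283  224   68  111 3967]
screen [295 261] [338 327] [316.2 294. ]
screen centre in tool [ 0.0084 -0.0004 -0.041 ]
5.6 [0.5007 0.2857 0.2807] [-0.82 -0.36 -1.69] 21.336886882781982 0.027726300973782324
[ 0.54977735 -0.05581458  0.2654    ] [-0.26079531 -0.34318565  0.01730764] [0.4999995  0.28540136 0.27923951]
```

Call:
{"method": "move_arm", "body": {"deltas": [[[-0.04,-0.05,0,-0.06,1],[-0.08,-0.1,0,-0.12,1],[-0.12,-0.155,0,-0.183,1],[-0.16,-0.21,0,-0.183,1],[-0.2,-0.26,0,-0.183,1],[-0.235,-0.305,0,-0.183,1],[-0.255,-0.335,0.005,-0.183,1],[-0.261,-0.343,0.012,-0.183,1],[-0.261,-0.343,0.0175,-0.183,1],[-0.261,-0.343,0.0175,-0.183,1],[-0.261,-0.343,0.0175,-0.183,1]]], "squeeze": 35}}

```text
clock: 6.75
position: [0.5503, -0.0539, 0.2655]
ee_rot: [-0.001, 0.06, 0.998, 0.001]
contact_force: [0.4, -0.1, -0.7]
width: 0.0274
gripper_force: 38.9
```

```bash
python3 tilt.py w7.png
python3 - <<'E'
from h import *
s,c,S=snap('side');np.save('side1.npy',S);s,c,W=snap('wrist');np.save('w7.npy',W)
np.save('s7.npy',s,allow_pickle=True);print(s['position'],s['ee_rot'],np.degrees(2*np.arctan2(s['ee_rot'][2],s['ee_rot'][1])))
save('mix7.png',np.vstack([cv2.resize(S[90:240,260:400],(560,600),interpolation=cv2.INTER_CUBIC)]))
E
```

```text
yellow box [ 283  225   68  110 3831]
screen [295 261] [338 327] [316.2 294. ]
screen centre in tool [ 0.0085 -0.0004 -0.041 ]
6.75 [ 0.5503 -0.0539  0.2655] [ 0.36 -0.11 -0.71] 38.87211084365845 0.027367710760527852
[ 0.55072752 -0.05408198  0.2662228 ] [5.68646861e-05 5.96926031e-02 9.98216780e-01 2.23453400e-04] 173.15566262883357
```

View pics/mix7.png

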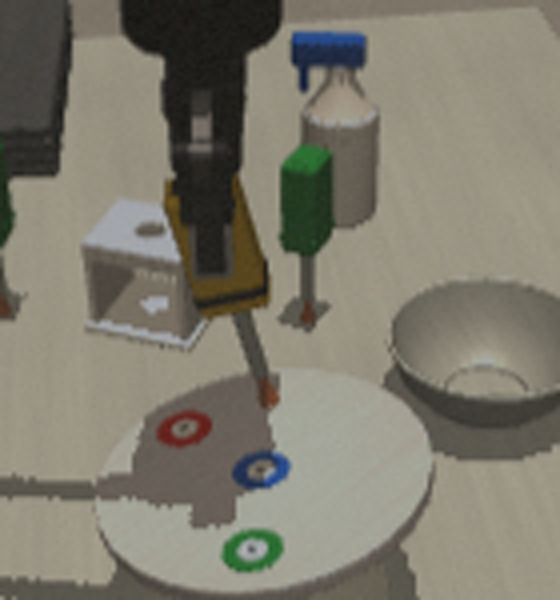

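View pics/w7.png

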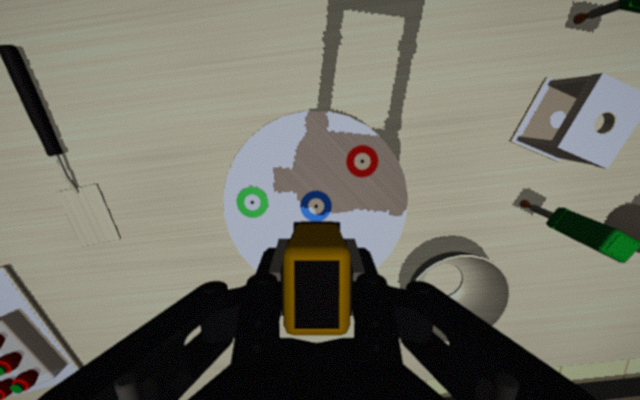

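The side view shows the swivelled probe above the plate, with the copper foot at crop (268,400), about full-frame (327,190). The wrist view shows red (362,161), blue (316,206) and green (252,202), and the handle held square between the pads. Next: axis tilt against plate normal.

```bash
cat > m2.py <<'E'
from h import *
S0=np.load('side0.npy').astype(int);S=np.load('side1.npy').astype(int);cs=cam('side');ct=cam('top')
s=np.load('s7.npy',allow_pickle=True).item();cw=cam('wrist',s);Wi=np.load('w7.npy')
H=cv2.cvtColor(Wi,cv2.COLOR_RGB2HSV).astype(int)
def cen(b,f):
    x0,y0,x1,y1=b;h=H[y0:y1,x0:x1];m=(f(h[...,0])&(h[...,1]>90)).astype(np.uint8)
    c=max(cv2.findContours(m,cv2.RETR_EXTERNAL,cv2.CHAIN_APPROX_NONE)[0],key=len);return np.array(cv2.fitEllipse(c)[0])+[x0,y0]
pw=[cen((295,185,338,224),lambda h:(h>95)&(h<130)),cen((340,140,385,182),lambda h:(h>168)|(h<8)),cen((230,180,272,222),lambda h:(h>45)&(h<85))]
pt=[[339.5,221.5],[320.1,236],[363,226]];ps=[[324.8,207],[305.6,196.6],[322.7,227.4]]
P=[]
for a,b,c in zip(pw,pt,ps):
    A=np.zeros((3,3));v=np.zeros(3)
    for cm,p in((cw,a),(ct,b),(cs,c)):
        o,D=ray(cm,[p]);M=np.eye(3)-np.outer(D[0],D[0]);A+=M;v+=M@o
    X=np.linalg.solve(A,v);P.append(X);print(np.round(a,1),X.round(4),[np.round(proj(cm,[X])[0]-p,1).tolist() for cm,p in((cw,a),(ct,b),(cs,c))])
b,r,g=P;n=np.cross(r-b,g-b);n/=np.linalg.norm(n);n*=np.sign(n[2]);print('n',n.round(4),'tilt',np.arccos(n[2]).round(3),'dir',np.degrees(np.arctan2(n[1],n[0])),np.linalg.norm(r-b),np.linalg.norm(g-b))
q=s['ee_rot'];W=Ro.from_quat([q[1],q[2],q[3],q[0]]).as_matrix();print('n tool',(W.T@n).round(4))
d=np.abs(S-S0).sum(2)
pts=[]
for row in range(169,193):
    xs=np.arange(314,336);v=d[row,314:336];k=v>60
    print(row,v.tolist())
E
python3 m2.py
```

```text
[315.8 205.3] [ 0.5713 -0.058   0.1138] [[-0.5, 0.1], [-0.2, -0.1], [-0.1, 0.0]]
[362. 160.] [ 0.5303 -0.0041  0.1065] [[-0.2, 0.4], [-0.1, 0.1], [-0.1, 0.0]]
[252.2 200.9] [ 0.5588 -0.1243  0.1129] [[-0.1, 0.3], [-0.1, 0.1], [-0.0, 0.1]]
n [-0.1553  0.0162  0.9877] tilt 0.157 dir 174.03455761797295 0.06807304007491681 0.06751644873004976
n tool [ 0.1561 -0.0019 -0.9877]
169 [35, 25, 17, 14, 137, 206, 208, 205, 210, 37, 32, 25, 29, 32, 28, 24, 11, 21, 18, 15, 13, 6]
170 [29, 40, 33, 30, 114, 215, 208, 194, 196, 101, 20, 24, 21, 27, 28, 28, 10, 13, 14, 20, 12, 5]
171 [21, 31, 27, 25, 19, 222, 211, 192, 214, 133, 17, 34, 27, 31, 22, 29, 23, 26, 28, 19, 9, 9]
172 [29, 20, 25, 35, 27, 137, 214, 192, 199, 195, 28, 23, 27, 30, 19, 25, 23, 28, 20, 27, 27, 31]
173 [22, 34, 34, 28, 30, 118, 212, 199, 194, 201, 59, 30, 26, 29, 24, 20, 28, 31, 27, 23, 29, 23]
174 [31, 25, 29, 29, 30, 17, 222, 202, 190, 204, 139, 25, 27, 24, 22, 27, 36, 24, 27, 24, 30, 19]
175 [26, 24, 30, 25, 25, 28, 138, 208, 195, 195, 185, 23, 30, 28, 25, 14, 31, 30, 28, 36, 25, 27]
176 [23, 24, 27, 22, 25, 27, 111, 221, 200,
[... 1013 characters left out ...]
 286, 279, 239, 194, 161, 24, 34, 36, 30, 34, 24]
187 [165, 164, 159, 162, 164, 166, 159, 163, 166, 165, 226, 295, 272, 235, 217, 130, 29, 34, 35, 25, 29, 33]
188 [163, 164, 162, 162, 163, 160, 166, 163, 158, 168, 208, 294, 274, 236, 226, 106, 29, 29, 36, 27, 38, 32]
189 [164, 170, 153, 170, 160, 161, 163, 164, 173, 159, 216, 286, 274, 238, 220, 183, 26, 34, 27, 32, 31, 35]
190 [159, 158, 160, 160, 159, 155, 165, 165, 165, 166, 188, 279, 275, 246, 240, 146, 24, 32, 21, 33, 22, 33]
191 [163, 165, 167, 171, 159, 173, 171, 171, 161, 158, 151, 251, 270, 143, 150, 13, 26, 34, 30, 37, 27, 33]
192 [160, 167, 167, 168, 163, 170, 176, 165, 161, 167, 160, 185, 192, 142, 12, 31, 29, 37, 29, 27, 25, 28]
```

```bash
sed -i '/^pts=\[\]/,$d' m2.py
cat >> m2.py <<'E'
rows=np.arange(169,183);xs=np.arange(314,336);pix=[]
for row in rows:
    v=np.clip(d[row,314:336]-40,0,160);pix.append([(v*xs).sum()/v.sum(),row])
f=np.polyfit(rows,[p[0] for p in pix],1)
def toaxis(p,y0=-.0004):
    o,D=ray(cs,p);o=W.T@(o-s['position']);D=D@W;return o+D*((y0-o[1])/D[:,1])[:,None]
E=toaxis([[np.polyval(f,169),169],[np.polyval(f,182),182]]);v=E[1]-E[0];v/=np.linalg.norm(v)
print('stem pts tool',E.round(4),'axis angle',np.arctan2(-v[0],v[2]).round(3),'want',np.arctan2((W.T@n)[0],-(W.T@n)[2]).round(3))
print('foot by px',toaxis([[326,190.]]).round(4))
for z in(-.041,-.011,.103):print(z,(E[0]+v*(z-E[0][2])/v[2]).round(4))
E
python3 m2.py|tail -8
```

```text
n [-0.1553  0.0162  0.9877] tilt 0.157 dir 174.03455761797295 0.06807304007491681 0.06751644873004976
n tool [ 0.1561 -0.0019 -0.9877]
stem pts tool [[-0.0137 -0.0004  0.0453]
 [-0.0218 -0.0004  0.0804]] axis angle 0.227 want 0.157
foot by px [[-0.025  -0.0004  0.103 ]]
-0.041 [ 0.0062 -0.0004 -0.041 ]
-0.011 [-0.0008 -0.0004 -0.011 ]
0.103 [-0.027  -0.0004  0.103 ]
```

The stem measures 0.227 rad in the side view, and the wrist screen plus foot agree. The plate wants 0.157, so the probe is over-tilted by 0.07. I'll go back to the holder's hole and lever it back a little; first, the hole's position.

Run:
```python
from h import *
s=np.load('s7.npy',allow_pickle=True).item();cw=cam('wrist',s);Wi=np.load('w7.npy');S=np.load('side1.npy')
a=cv2.cvtColor(S,cv2.COLOR_RGB2GRAY)[140:155,288:306];print(a.tolist())
b=cv2.cvtColor(Wi,cv2.COLOR_RGB2GRAY)[105:142,588:622]
m=(b<120).astype(np.uint8)
for c in cv2.findContours(m,cv2.RETR_LIST,cv2.CHAIN_APPROX_NONE)[0]:
    if 20<len(c)<90: e=cv2.fitEllipse(c);print(len(c),np.array(e[0])+[588,105],e[1],onz(cw,[np.array(e[0])+[588,105]],.078))
print('side',onz(cam('side'),[[297.2,147.1]],.078))
```

```text
[[149, 159, 163, 162, 158, 157, 158, 155, 153, 151, 151, 151, 131, 80, 84, 84, 68, 32], [160, 166, 164, 165, 164, 165, 165, 162, 164, 163, 158, 160, 128, 75, 80, 78, 71, 34], [165, 166, 164, 166, 164, 165, 166, 165, 166, 166, 166, 165, 153, 72, 69, 72, 64, 37], [166, 164, 166, 166, 166, 166, 166, 166, 164, 165, 165, 166, 166, 97, 67, 69, 59, 33], [167, 166, 166, 164, 166, 165, 165, 168, 166, 167, 165, 167, 165, 146, 69, 70, 66, 35], [165, 166, 166, 166, 163, 166, 165, 149, 144, 138, 137, 153, 146, 164, 83, 70, 70, 41], [166, 165, 166, 166, 164, 163, 141, 113, 105, 98, 100, 114, 105, 158, 100, 66, 72, 56], [165, 165, 166, 167, 166, 146, 102, 88, 88, 89, 90, 87, 85, 135, 147, 72, 69, 65], [165, 165, 166, 166, 165, 154, 111, 90, 93, 89, 92, 97, 112, 147, 164, 85, 69, 71], [165, 166, 164, 163, 163, 166, 152, 142, 134, 139, 143, 147, 151, 166, 166, 99, 69, 70], [167, 165, 166, 168, 166, 167, 165, 167, 160, 163, 164, 166, 166, 164, 165, 148, 71, 69], [165, 165, 166, 167, 166, 165, 163, 166, 164, 167, 164, 168, 166, 166, 164, 166, 100, 71], [134, 132, 145, 154, 157, 166, 165, 167, 167, 165, 167, 166, 166, 165, 166, 164, 107, 66], [94, 100, 108, 117, 114, 127, 133, 144, 154, 155, 167, 165, 165, 166, 166, 166, 145, 73], [86, 94, 94, 96, 88, 93, 100, 107, 115, 116, 124, 134, 132, 153, 155, 165, 166, 101]]
57 [606.33433342 121.96027756] (13.812820434570312, 23.204004287719727) [[0.52469704 0.27428316 0.078     ]]
side [[0.52513631 0.27355321 0.078     ]]
```

Call:
{"method": "move_arm", "body": {"deltas": [[[0.015,0.055,-0.019,0.05,1],[0.03,0.11,-0.019,0.1,1],[0.045,0.17,-0.019,0.15,1],[0.06,0.23,-0.019,0.183,1],[0.075,0.29,-0.019,0.183,1],[0.09,0.345,-0.019,0.183,1],[0.105,0.395,-0.019,0.183,1],[0.11,0.416,-0.01,0.183,1],[0.11,0.416,0.03,0.183,1],[0.11,0.416,0.075,0.183,1],[0.11,0.416,0.075,0.183,1]]]}}

```text
clock: 8.0
position: [0.5, 0.2843, 0.2013]
ee_rot: [-0.004, 0.249, 0.968, -0.004]
contact_force: [-1.2, -0.0, -1.8]
width: 0.0273
gripper_force: 38.7
```

Run:
```python
from h import *
s,c,S=snap('side');np.save('side2.npy',S);np.save('s8.npy',s,allow_pickle=True)
print(s['position'],np.degrees(2*np.arctan2(s['ee_rot'][2],s['ee_rot'][1])))
save('c8.png',cv2.resize(S[90:190,250:350],(600,600),interpolation=cv2.INTER_CUBIC))
```

```text
[0.50002588 0.28429315 0.20131855] 151.1439348262801
```

View pics/c8.png

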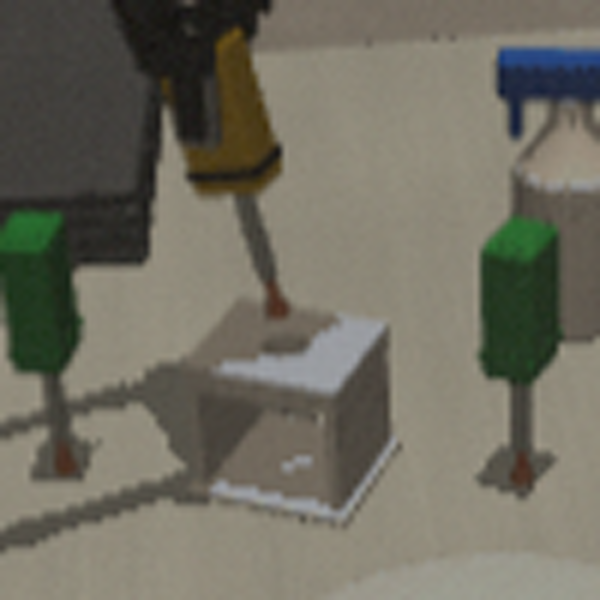

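The crop shows the foot at (277,312), about 2 cm above the hole at (287,343) and in line for going in along its own axis. Next I insert and lever.

Call:
{"method": "move_arm", "body": {"deltas": [[[0,0,0,0,1],[-0.002,0,0.015,0,1],[-0.003,0,0.027,0,1],[-0.007,0,0.045,0,1],[-0.011,0,0.06,0,1],[-0.0144,0,0.075,0,1],[-0.0144,0,0.075,0,1]]], "squeeze": 20}}

```text
clock: 8.75
position: [0.5131, 0.2792, 0.1447]
ee_rot: [-0.001, 0.25, 0.968, -0.001]
contact_force: [-0.7, -1.1, -1.2]
width: 0.0275
gripper_force: 38.8
```

```bash
python3 tilt.py w9.png
```

```text
yellow box [ 282  222   70  115 4215]
screen [295 263] [338 329] [316.3 295.9]
screen centre in tool [ 0.0075 -0.0003 -0.041 ]
8.75 [0.5131 0.2792 0.1447] [-0.65 -1.08 -1.17] 38.80210876464844 0.02753533402512547
```

Call:
{"method": "move_arm", "body": {"deltas": [[[-0.004,0,0,0,1],[-0.006,0,0,0,1],[-0.006,0,0,0,1]]], "squeeze": 20}}

```text
clock: 9.1
position: [0.5169, 0.2777, 0.1458]
ee_rot: [-0.002, 0.25, 0.968, -0.0]
contact_force: [-4.5, 1.5, -1.4]
width: 0.0278
gripper_force: 38.9
```

```bash
python3 tilt.py w10.png
```

```text
yellow box [ 282  221   70  117 4413]
screen [295 265] [338 329] [316.4 296.7]
screen centre in tool [ 0.0072 -0.0003 -0.041 ]
9.1 [0.5169 0.2777 0.1458] [-4.54  1.51 -1.43] 38.94940674304962 0.027831822729309702
```

Call:
{"method": "move_arm", "body": {"deltas": [[[-0.003,0,0,0,1],[-0.006,0,0,0,1],[-0.006,0,0,0,1],[0.003,0,0,0,1],[0.003,0,0,0,1]]], "squeeze": 20}}

```text
clock: 9.65
position: [0.517, 0.2788, 0.1466]
ee_rot: [0.002, 0.249, 0.968, 0.0]
contact_force: [-0.2, -0.2, -2.0]
width: 0.0277
gripper_force: 38.9
```

```bash
python3 tilt.py w11.png
```

```text
yellow box [ 282  217   70  122 4725]
screen [295 268] [338 331] [316.3 299.4]
screen centre in tool [ 0.006  -0.0003 -0.041 ]
9.65 [0.517  0.2788 0.1466] [-0.18 -0.17 -2.04] 38.90138268470764 0.02769877159536061
```

Call:
{"method": "move_arm", "body": {"deltas": [[[0.0045,0,-0.03,0,1],[0.0095,0,-0.0625,0,1],[0.011,0,-0.1,0,1],[0.011,0,-0.14,0,1],[0.011,0,-0.1675,0,1],[0.011,0,-0.1675,0,1],[0.011,0,-0.1675,0,1]]], "squeeze": 35}}

```text
clock: 10.4
position: [0.5087, 0.2828, 0.2799]
ee_rot: [0.001, 0.25, 0.968, 0.0]
contact_force: [-0.4, 0.2, -1.6]
width: 0.0277
gripper_force: 39.0
```

```bash
python3 tilt.py w12.png
python3 - <<'E'
from h import *
s=manip.get_state();q=s['ee_rot'];W=Ro.from_quat([q[1],q[2],q[3],q[0]]).as_matrix()
yaw=np.radians(173.5);X=np.array([np.cos(yaw),np.sin(yaw),0]);n=np.array([-.1553,.0162,.9877])
foot=np.array([.5713,-.058,.113])+.04*n
tcp=foot+.0165*X+np.array([0,0,.103])
print(tcp,W.T@(tcp-s['position'])/.8,s['position'],np.degrees(2*np.arctan2(q[2],q[1])))
E
```

```text
yellow box [ 282  217   70  122 4652]
screen [295 268] [338 331] [316.5 299.2]
screen centre in tool [ 0.006  -0.0002 -0.041 ]
10.4 [0.5087 0.2828 0.2799] [-0.37  0.22 -1.6 ] 38.96696448326111 0.027740301843571326
[ 0.54869406 -0.05548415  0.255508  ] [-0.24892156 -0.34518499  0.02951821] [0.50799461 0.2825549  0.27883535] 151.07355319045118
```

Call:
{"method": "move_arm", "body": {"deltas": [[[-0.04,-0.05,0,-0.06,1],[-0.08,-0.1,0,-0.12,1],[-0.12,-0.155,0,-0.187,1],[-0.16,-0.21,0,-0.187,1],[-0.195,-0.26,0,-0.187,1],[-0.225,-0.305,0,-0.187,1],[-0.243,-0.335,0.01,-0.187,1],[-0.249,-0.345,0.02,-0.187,1],[-0.249,-0.345,0.029,-0.187,1],[-0.249,-0.345,0.029,-0.187,1],[-0.249,-0.345,0.029,-0.187,1]]]}}

```text
clock: 11.55
position: [0.5488, -0.0533, 0.2562]
ee_rot: [-0.001, 0.056, 0.998, 0.001]
contact_force: [0.1, 0.5, -1.5]
width: 0.0276
gripper_force: 38.8
```

Run:
```python
from h import *
s,c,S=snap('side');np.save('side3.npy',S);np.save('s13.npy',s,allow_pickle=True)
print(s['clock'],s['position'],np.degrees(2*np.arctan2(s['ee_rot'][2],s['ee_rot'][1])),s['contact_force'])
S0=np.load('side0.npy').astype(int);d=np.abs(S-S0).sum(2)
for r in range(166,200):print(r,d[r,312:334].tolist())
```

```text
11.55 [ 0.54882051 -0.05334047  0.25624767] 173.61811633268186 [ 0.11457021  0.5345469  -1.50967212]
166 [61, 245, 215, 189, 250, 268, 262, 272, 268, 269, 285, 292, 24, 28, 31, 17, 28, 32, 20, 17, 17, 9]
167 [220, 301, 213, 270, 301, 302, 303, 329, 321, 306, 312, 306, 32, 27, 28, 24, 20, 33, 36, 19, 22, 14]
168 [346, 200, 303, 304, 303, 309, 299, 312, 300, 281, 275, 261, 25, 22, 22, 21, 32, 24, 16, 13, 16, 13]
169 [225, 227, 261, 261, 239, 232, 241, 252, 243, 232, 224, 233, 6, 18, 31, 28, 28, 17, 19, 18, 19, 27]
170 [137, 231, 238, 222, 215, 207, 214, 230, 235, 219, 235, 153, 22, 23, 28, 27, 27, 31, 11, 14, 11, 13]
171 [181, 222, 238, 226, 227, 238, 213, 157, 107, 28, 38, 9, 18, 27, 32, 32, 24, 28, 25, 30, 24, 20]
172 [92, 34, 212, 219, 207, 210, 134, 15, 5, 28, 37, 24, 25, 21, 27, 27, 26, 20, 27, 28, 30, 28]
173 [4, 31, 181, 193, 194, 210, 179, 20, 26, 27, 32, 26, 23, 30, 21, 26, 27, 19, 25, 29, 29, 29]
174 [28, 32, 125, 208, 191, 203, 215, 19, 25, 33, 32, 26, 27, 24, 32, 29, 25, 35, 28, 33, 28, 30]
175 [24, 26, 114, 205, 204, 191, 219, 22, 23, 28, 27, 32, 28, 37, 27, 27, 26, 22, 27
[... 1817 characters left out ...]
275, 287, 164, 168, 157, 20, 28, 13, 30, 34, 28, 29, 34]
194 [127, 168, 160, 159, 166, 175, 296, 285, 283, 273, 260, 167, 166, 160, 30, 35, 27, 24, 26, 28, 23, 32]
195 [81, 168, 160, 160, 163, 156, 227, 236, 241, 251, 178, 166, 154, 165, 83, 31, 29, 29, 27, 29, 23, 32]
196 [48, 173, 167, 162, 156, 166, 178, 179, 184, 181, 167, 153, 163, 163, 160, 30, 31, 35, 33, 31, 31, 29]
197 [92, 168, 167, 160, 162, 156, 168, 164, 167, 170, 166, 165, 159, 164, 164, 28, 36, 34, 25, 30, 38, 28]
198 [158, 167, 160, 161, 164, 156, 150, 166, 168, 161, 166, 158, 159, 166, 163, 95, 30, 29, 30, 30, 40, 36]
199 [165, 156, 164, 156, 158, 167, 157, 165, 157, 169, 161, 169, 158, 168, 161, 159, 32, 24, 31, 28, 26, 26]
```

```bash
cat > m3.py <<'E'
from h import *
s=np.load('s13.npy',allow_pickle=True).item();cs=cam('side');d=np.abs(np.load('side3.npy').astype(int)-np.load('side0.npy').astype(int)).sum(2)
q=s['ee_rot'];W=Ro.from_quat([q[1],q[2],q[3],q[0]]).as_matrix();n=np.array([-.1553,.0162,.9877])
rows=np.arange(173,183);xs=np.arange(312,334)
f=np.polyfit(rows,[(lambda v:(v*xs).sum()/v.sum())(np.clip(d[r,312:334]-40,0,160)) for r in rows],1);print('slope',f)
def toaxis(p,y0=-.0003):
    o,D=ray(cs,p);o=W.T@(o-s['position']);D=D@W;return o+D*((y0-o[1])/D[:,1])[:,None]
E=toaxis([[np.polyval(f,173),173],[np.polyval(f,182),182]]);v=E[1]-E[0];v/=np.linalg.norm(v)
nt=W.T@n
print('axis angle',np.arctan2(-v[0],v[2]).round(3),'want',np.arctan2(nt[0],-nt[2]).round(3),'n tool',nt.round(3))
for z in(-.041,-.011,.103):print(z,(E[0]+v*(z-E[0][2])/v[2]).round(4))
F=toaxis([[320.2,193.6]])[0];print('foot tool',F.round(4),'screen-foot angle',np.arctan2(.006-F[0],.041+F[2]).round(3))
print('direct wrt blue: foot world',(W@F+s['position']).round(4),'pred px',proj(cs,[W@np.array([-.0165,0,.103])+s['position']]))
E
python3 m3.py
```

```text
slope [1.96196921e-01 2.82017839e+02]
axis angle 0.12 want 0.158 n tool [ 0.158 -0.    -0.987]
-0.041 [ 0.0042 -0.0003 -0.041 ]
-0.011 [ 0.0006 -0.0003 -0.011 ]
0.103 [-0.0132 -0.0003  0.103 ]
foot tool [-0.0137 -0.0003  0.1036] screen-foot angle 0.136
direct wrt blue: foot world [ 0.5623 -0.0551  0.1526] pred px [[321.41256311 193.27262007]]
```

Call:
{"method": "move_arm", "body": {"deltas": [[[-0.003,-0.0015,0.01,0,1],[-0.006,-0.0015,0.02,0,1],[-0.0085,-0.0015,0.03,0,1],[-0.0096,-0.0015,0.037,0,1],[-0.0096,-0.0015,0.037,0,1],[-0.0096,-0.0015,0.037,0,1],[-0.0096,-0.0015,0.037,0,1]]]}}

```text
clock: 12.3
position: [0.5568, -0.0571, 0.2276]
ee_rot: [0.0, 0.057, 0.998, -0.0]
contact_force: [0.5, -1.2, -0.6]
width: 0.0275
gripper_force: 38.8
```

```bash
cat > look.py <<'E'
from h import *
import sys
F=[];P=[]
for i in range(int(sys.argv[2])):
    s,c,S=snap('side');F.append(s['contact_force']);P.append(s['position'])
np.save(sys.argv[1]+'.npy',S);np.save('s_'+sys.argv[1]+'.npy',s,allow_pickle=True)
n=np.array([-.1553,.0162,.9877])
print(s['clock'],np.mean(P,0).round(4),'F',np.mean(F,0).round(2),np.std(F,0).round(2),'Fn',round(float(np.mean(F,0)@n),2),'sd',np.std(np.array(F)@n).round(2))
H=cv2.cvtColor(S,cv2.COLOR_RGB2HSV).astype(int)
m=((H[...,0]<14)&(H[...,1]>110)&(H[...,2]>30));m[:170]=0;m[225:]=0;m[:,:290]=0;m[:,345:]=0
if len(sys.argv)>3:save(sys.argv[1]+'.png',cv2.resize(S[130:240,270:380],(600,600),interpolation=cv2.INTER_CUBIC))
ys,xs=np.nonzero(m);
nn,l,st,ce=cv2.connectedComponentsWithStats(m.astype(np.uint8))
for a,b in zip(st[1:],ce[1:]):
    if a[4]>5:print(a.tolist(),b.round(1))
E
python3 look.py a1 6
```

```text
12.55 [ 0.5568 -0.0571  0.2277] F [-0.15 -0.11 -1.01] [0.35 0.53 0.36] Fn -0.97 sd 0.35
[299, 193, 14, 9, 67] [305.8 196.7]
[322, 199, 5, 7, 21] [323.9 202.7]
```

Call:
{"method": "move_arm", "body": {"deltas": [[[-0.001,0,0.006,0,1],[-0.0016,0,0.01,0,1],[-0.002,0,0.012,0,1],[-0.0023,0,0.014,0,1],[-0.0026,0,0.016,0,1],[-0.0026,0,0.016,0,1]]]}}

```text
clock: 13.2
position: [0.5585, -0.0571, 0.2144]
ee_rot: [-0.0, 0.056, 0.998, 0.0]
contact_force: [-1.1, -0.8, 2.1]
width: 0.0277
gripper_force: 39.0
```

```bash
python3 look.py a2 8
```

```text
13.55 [ 0.5586 -0.0572  0.2146] F [-0.82  0.06  0.54] [0.43 0.68 0.75] Fn 0.66 sd 0.74
[299, 193, 14, 9, 65] [306.  196.8]
[323, 204, 4, 5, 15] [324.6 206.3]
```

Call:
{"method": "move_arm", "body": {"deltas": [[[-0.0003,0,0.0015,0,1],[-0.0005,0,0.003,0,1],[-0.0005,0,0.003,0,1],[-0.0005,0,0.003,0,1]]]}}

```text
clock: 14.0
position: [0.5592, -0.0572, 0.2121]
ee_rot: [0.0, 0.057, 0.998, 0.0]
contact_force: [-0.6, 0.5, 0.8]
width: 0.0274
gripper_force: 39.1
```

```bash
python3 look.py a3 16 1
```

```text
14.75 [ 0.5592 -0.0573  0.2121] F [-0.99  0.51  1.02] [0.58 0.46 0.39] Fn 1.17 sd 0.41
[299, 193, 14, 9, 67] [305.9 196.8]
[323, 205, 5, 4, 14] [324.8 206.6]
```

View pics/a3.png

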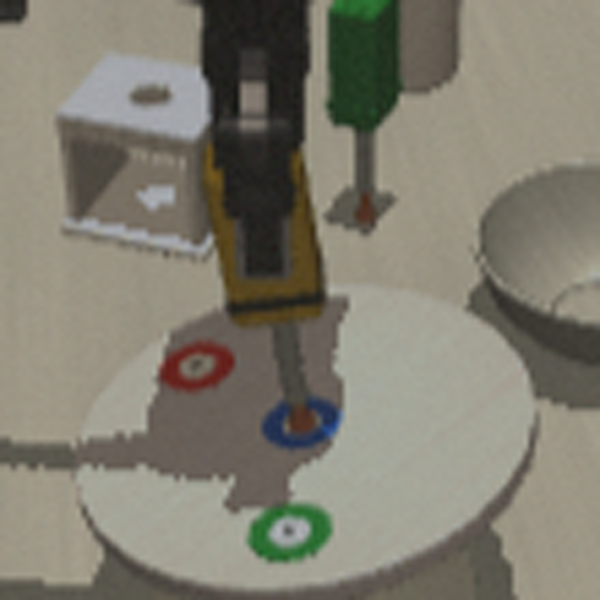

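The picture shows the copper foot at crop (300,420), inside the blue ring, with the probe leaning square to the plate. The force and the travel both put the tip 4–5.5 mm in. I'll hold it here.

Call:
{"method": "move_arm", "body": {"deltas": [[[0,0,0,0,1],[0,0,0,0,1],[0,0,0,0,1],[0,0,0,0,1],[0,0,0,0,1],[0,0,0,0,1],[0,0,0,0,1],[0,0,0,0,1],[0,0,0,0,1],[0,0,0,0,1],[0,0,0,0,1],[0,0,0,0,1]]]}}

```text
clock: 16.0
position: [0.5591, -0.0573, 0.2121]
ee_rot: [0.0, 0.057, 0.998, 0.0]
contact_force: [-1.0, -0.1, 0.3]
width: 0.0277
gripper_force: 39.1
```

```bash
python3 look.py a4 16; python3 tilt.py w14.png|grep tool
python3 - <<'E'
from h import *
s=np.load('s_a4.npy',allow_pickle=True).item();cs=cam('side');S=np.load('a4.npy').astype(int)
q=s['ee_rot'];W=Ro.from_quat([q[1],q[2],q[3],q[0]]).as_matrix()
print('yaw',np.degrees(2*np.arctan2(q[2],q[1])))
for r in range(188,206):print(r,S[r,316:330].sum(1).tolist() if 0 else S[r,314:332].sum(1).tolist())
E
```

```text
16.75 [ 0.5591 -0.0573  0.2121] F [-0.81  0.27  1.14] [0.59 0.42 0.5 ] Fn 1.26 sd 0.49
[299, 193, 14, 9, 65] [305.9 196.7]
[323, 205, 4, 4, 13] [324.6 206.6]
screen centre in tool [ 0.0062 -0.0003 -0.041 ]
yaw 173.51722745855562
188 [177, 176, 193, 191, 192, 184, 187, 173, 177, 175, 207, 204, 221, 226, 256, 286, 287, 285]
189 [190, 210, 205, 200, 225, 200, 192, 199, 198, 191, 235, 267, 275, 269, 289, 294, 286, 283]
190 [254, 263, 256, 258, 276, 268, 198, 208, 204, 193, 232, 288, 289, 286, 294, 282, 287, 284]
191 [287, 284, 279, 283, 290, 286, 191, 209, 220, 195, 231, 286, 293, 285, 284, 276, 285, 282]
192 [287, 284, 287, 292, 296, 287, 201, 211, 209, 209, 215, 288, 290, 289, 285, 287, 287, 291]
193 [282, 285, 287, 287, 287, 286, 224, 206, 216, 210, 195, 291, 282, 291, 290, 287, 292, 289]
194 [292, 292, 289, 287, 293, 288, 211, 196, 218, 206, 193, 284, 290, 288, 285, 276, 291, 440]
195 [284, 297, 290, 292, 286, 289, 225, 194, 212, 210, 200, 241, 291, 295, 290, 293, 289, 370]
196 [291, 291, 292, 290, 284, 292, 283, 197, 201, 208, 198, 228, 288, 296, 294, 299, 293, 436]
197 [294, 296, 292, 286, 284, 284, 288, 200, 201, 212, 204, 235, 291, 294, 292, 297, 293, 485]
198 [287, 290, 283, 292, 283, 284, 290, 218, 201, 209, 200, 200, 299, 301, 292, 295, 280, 364]
199 [296, 281, 289, 286, 288, 290, 289, 216, 207, 210, 207, 197, 291, 290, 291, 293, 287, 295]
200 [291, 281, 289, 291, 290, 295, 292, 228, 194, 204, 211, 192, 268, 293, 295, 292, 287, 290]
201 [285, 290, 284, 290, 293, 290, 289, 279, 194, 213, 209, 205, 232, 293, 296, 293, 289, 294]
202 [285, 281, 287, 291, 297, 291, 295, 290, 197, 202, 213, 201, 205, 252, 278, 283, 285, 294]
203 [285, 288, 287, 290, 292, 286, 295, 254, 203, 197, 214, 209, 181, 177, 204, 218, 249, 294]
204 [292, 285, 289, 292, 290, 288, 248, 188, 180, 176, 194, 175, 146, 174, 170, 166, 187, 234]
205 [284, 290, 289, 289, 301, 232, 187, 158, 160, 150, 173, 173, 166, 209, 190, 174, 164, 181]
```

Run:
```python
from h import *
cs=cam('side')
for nm in('a3','a4'):
    S=np.load(nm+'.npy').astype(int).sum(2);s=np.load('s_a4.npy',allow_pickle=True).item();q=s['ee_rot'];W=Ro.from_quat([q[1],q[2],q[3],q[0]]).as_matrix()
    rows=np.arange(191,202);xs=np.arange(318,328);c=[]
    for r in rows:
        v=np.clip(282-S[r,318:328],0,80);c.append((v*xs).sum()/v.sum())
    f=np.polyfit(rows,c,1)
    o,D=ray(cs,[[np.polyval(f,191),191],[np.polyval(f,201),201]]);o=W.T@(o-s['position']);D=D@W
    E=o+D*((-.0003-o[1])/D[:,1])[:,None];v=E[1]-E[0]
    print('slope',f[0],'tilt',np.arctan2(-v[0],v[2]),'resid',np.std(c-np.polyval(f,rows)))
n=np.array([-.1553,.0162,.9877]);b=np.array([.5713,-.058,.1138]);p=proj(cs,[b+n*.025,b+n*.06]);print('n slope',(p[1]-p[0])[0]/(p[1]-p[0])[1])
# next: red
r=np.array([.5303,-.0041,.1065]);q=s['ee_rot'];W=Ro.from_quat([q[1],q[2],q[3],q[0]]).as_matrix()
print('red-blue tool',W.T@(r-b),'/.8',W.T@(r-b)/.8,'n tool',W.T@n)
```

```text
slope 0.18295099254489133 tilt 0.11261743727209572 resid 0.1589699738690854
slope 0.18567001847787334 tilt 0.11471994713272199 resid 0.14610561824341314
n slope 0.2429127476164629
red-blue tool [0.04682394 0.04892577 0.00729986] /.8 [0.05852992 0.06115721 0.00912483] n tool [ 0.15606169 -0.00136927 -0.98771185]
```

Run:
```python
from h import *
cs=cam('side')
for nm in('a3','a4','side3'):
    S=np.load(nm+'.npy');s=np.load('s13.npy' if nm=='side3' else 's_a4.npy',allow_pickle=True).item();q=s['ee_rot'];W=Ro.from_quat([q[1],q[2],q[3],q[0]]).as_matrix()
    H=cv2.cvtColor(S,cv2.COLOR_RGB2HSV).astype(int);m=(H[...,0]>10)&(H[...,0]<32)&(H[...,1]>150)
    for side in('R','L'):
        pts=[]
        for r in range(140,192):
            xs=np.nonzero(m[r,295:340])[0]+295
            if len(xs)>3: pts.append([xs.max()+.5 if side=='R' else xs.min()-.5,r])
        pts=np.array(pts)[2:-5];f=np.polyfit(pts[:,1],pts[:,0],1);res=pts[:,0]-np.polyval(f,pts[:,1])
        k=abs(res)<1.2;f=np.polyfit(pts[k,1],pts[k,0],1);r0,r1=pts[k,1].min(),pts[k,1].max()
        out=[]
        for y0 in(-.014,.014):
            o,D=ray(cs,[[np.polyval(f,r0),r0],[np.polyval(f,r1),r1]]);o=W.T@(o-s['position']);D=D@W
            E=o+D*((y0-o[1])/D[:,1])[:,None];v=E[1]-E[0];out.append((round(float(np.arctan2(-v[0],v[2])),3),E.round(3).tolist()))
        print(nm,side,k.sum(),r0,r1,out)
```

```text
a3 R 19 163.0 181.0 [(0.113, [[-0.016, -0.014, -0.035], [-0.021, -0.014, 0.012]]), (0.113, [[-0.015, 0.014, -0.016], [-0.021, 0.014, 0.033]])]
a3 L 19 163.0 181.0 [(0.112, [[0.021, -0.014, -0.036], [0.016, -0.014, 0.011]]), (0.112, [[0.023, 0.014, -0.017], [0.017, 0.014, 0.032]])]
a4 R 16 165.0 182.0 [(0.071, [[-0.018, -0.014, -0.03], [-0.021, -0.014, 0.015]]), (0.071, [[-0.017, 0.014, -0.01], [-0.021, 0.014, 0.036]])]
a4 L 16 165.0 182.0 [(0.124, [[0.02, -0.014, -0.031], [0.015, -0.014, 0.014]]), (0.124, [[0.022, 0.014, -0.012], [0.017, 0.014, 0.035]])]
side3 R 17 148.0 164.0 [(0.094, [[-0.018, -0.014, -0.025], [-0.022, -0.014, 0.014]]), (0.094, [[-0.017, 0.014, -0.008], [-0.021, 0.014, 0.033]])]
side3 L 17 148.0 164.0 [(0.071, [[0.018, -0.014, -0.026], [0.016, -0.014, 0.013]]), (0.071, [[0.02, 0.014, -0.009], [0.018, 0.014, 0.032]])]
```

The stem and handle edges now average about 0.115 rad, some 2.5° short of the plate's 0.157. There's time, so I'll trim it once more at the holder and do the blue ring again before the red.

Call:
{"method": "move_arm", "body": {"deltas": [[[0.003,0,-0.02,0,1],[0.008,0,-0.06,0,1],[0.02,0.04,-0.085,0.05,1],[0.035,0.1,-0.085,0.1,1],[0.05,0.16,-0.085,0.15,1],[0.065,0.22,-0.085,0.187,1],[0.08,0.28,-0.085,0.187,1],[0.092,0.335,-0.085,0.187,1],[0.1,0.385,-0.085,0.187,1],[0.105,0.413,-0.07,0.187,1],[0.105,0.413,-0.03,0.187,1],[0.105,0.413,0.01,0.187,1]]]}}

```text
clock: 18.05
position: [0.5133, 0.2819, 0.2034]
ee_rot: [0.001, 0.249, 0.969, 0.001]
contact_force: [0.0, -0.3, -2.8]
width: 0.0273
gripper_force: 39.0
```

Call:
{"method": "move_arm", "body": {"deltas": [[[0,0,0.003,0,1],[0,0,0.003,0,1],[0,0,0.003,0,1]]], "squeeze": 20}}

```text
clock: 18.35
position: [0.5142, 0.2808, 0.2033]
ee_rot: [0.001, 0.25, 0.968, 0.001]
contact_force: [0.1, 0.7, -0.8]
width: 0.0278
gripper_force: 38.8
```

Run:
```python
from h import *
s,c,S=snap('side');q=s['ee_rot'];W=Ro.from_quat([q[1],q[2],q[3],q[0]]).as_matrix()
P=s['position'];F=W@np.array([-.0137,-.0003,.1036])+P
print(P,np.degrees(2*np.arctan2(q[2],q[1])),'foot',F,'px',proj(c,[F]))
H=cv2.cvtColor(S,cv2.COLOR_RGB2HSV).astype(int);m=((H[...,0]<14)&(H[...,1]>110)&(H[...,2]>30))[130:165,280:320]
ys,xs=np.nonzero(m);print('copper',xs.min()+280,xs.max()+280,ys.min()+130,ys.max()+130,'hole px',proj(c,[[.525,.274,.078]]))
print('tx,ty to hole',W.T@(np.array([.525,.274,.078])-F))
```

```text
[0.51421276 0.2807728  0.20333475] 151.055381191153 foot [0.52636296 0.27400845 0.0997618 ] px [[297.0874772  140.80764395]]
copper 296 298 137 141 hole px [[297.14646823 147.02707746]]
tx,ty to hole [ 0.00123193 -0.00072181  0.02175764]
```

Call:
{"method": "move_arm", "body": {"deltas": [[[0.0005,-0.001,0.015,0,1],[0.0005,-0.001,0.03,0,1],[-0.002,-0.001,0.05,0,1],[-0.0045,-0.001,0.07,0,1],[-0.005,-0.001,0.075,0,1],[0.002,-0.001,0.075,0,1],[0.007,-0.001,0.075,0,1],[0.01,-0.001,0.075,0,1],[0.01,-0.001,0.075,0,1],[0.003,-0.001,0.075,0,1],[0.003,-0.001,0.075,0,1]]], "squeeze": 20}}

```text
clock: 19.5
position: [0.5101, 0.2813, 0.142]
ee_rot: [-0.001, 0.25, 0.968, 0.0]
contact_force: [-0.5, -0.2, -1.7]
width: 0.0277
gripper_force: 39.0
```

```bash
python3 tilt.py w15.png
```

```text
yellow box [ 282  220   70  116 4403]
screen [295 265] [338 329] [316.4 296.7]
screen centre in tool [ 0.0072 -0.0003 -0.041 ]
19.5 [0.5101 0.2813 0.142 ] [-0.52 -0.21 -1.71] 38.95551681518555 0.027704678888717603
```

Call:
{"method": "move_arm", "body": {"deltas": [[[0.0048,0,-0.03,0,1],[0.0097,0,-0.0625,0,1],[0.011,0,-0.1,0,1],[0.011,0,-0.14,0,1],[0.011,0,-0.1725,0,1],[0.011,0,-0.1725,0,1]]], "squeeze": 35}}

```text
clock: 20.15
position: [0.5039, 0.2864, 0.2838]
ee_rot: [0.003, 0.25, 0.968, 0.003]
contact_force: [0.6, -0.4, -1.2]
width: 0.0277
gripper_force: 39.0
```

Call:
{"method": "move_arm", "body": {"deltas": [[[-0.04,-0.05,0,-0.06,1],[-0.08,-0.1,0,-0.12,1],[-0.12,-0.155,0,-0.187,1],[-0.16,-0.21,0,-0.187,1],[-0.195,-0.26,0,-0.187,1],[-0.228,-0.305,0,-0.187,1],[-0.25,-0.335,0.01,-0.187,1],[-0.256,-0.3455,0.02,-0.187,1],[-0.256,-0.3455,0.0295,-0.187,1],[-0.256,-0.3455,0.0295,-0.187,1],[-0.256,-0.3455,0.0295,-0.187,1]]]}}

```text
clock: 21.25
position: [0.5478, -0.0539, 0.2555]
ee_rot: [-0.001, 0.056, 0.998, 0.001]
contact_force: [0.6, 0.9, -1.3]
width: 0.0274
gripper_force: 38.8
```

```bash
cat > m4.py <<'E'
from h import *
import sys
# averaged side pictures: stem tilt and foot place, by difference to the start picture
Fs=[];P=[];I=[]
for i in range(6):
    s,cs,S=snap('side');Fs.append(s['contact_force']);P.append(s['position']);I.append(S.astype(float))
S=np.mean(I,0);P=np.mean(P,0);np.save('m4.npy',S)
q=s['ee_rot'];W=Ro.from_quat([q[1],q[2],q[3],q[0]]).as_matrix();n=np.array([-.1553,.0162,.9877])
d=np.abs(S-np.load('side0.npy')).sum(2);rows=np.arange(int(sys.argv[1]),int(sys.argv[2]));x0,x1=int(sys.argv[3]),int(sys.argv[4]);xs=np.arange(x0,x1);c=[]
for r in rows: v=np.clip(d[r,x0:x1]-45,0,150);c.append((v*xs).sum()/v.sum())
f=np.polyfit(rows,c,1);H=cv2.cvtColor(S.astype(np.uint8),cv2.COLOR_RGB2HSV).astype(int)
def ax(p):
    o,D=ray(cs,p);o=W.T@(o-P);D=D@W;return o+D*((-.0003-o[1])/D[:,1])[:,None]
E=ax([[np.polyval(f,r),r] for r in rows[[0,-1]]]);v=E[1]-E[0];print('tilt',np.arctan2(-v[0],v[2]).round(3),'res',np.std(c-np.polyval(f,rows)).round(2),'axis@.103',(E[0]+v*(.103-E[0][2])/v[2]).round(4))
m=(H[...,0]<14)&(H[...,1]>110)&(H[...,2]>30);m[:rows[-1]]=0;m[rows[-1]+20:]=0;m[:,:x0]=0;m[:,x1:]=0
ys,xx=np.nonzero(m);print('copper',xx.min(),xx.max(),ys.min(),ys.max());b=[(xx[ys>=ys.max()-4].min()+xx[ys>=ys.max()-4].max())/2,ys.max()+.5-1.7]
Ft=ax([b])[0];F=W@Ft+P;print('foot tool',Ft.round(4),'world',F.round(4),'P',P.round(4),'yaw',np.degrees(2*np.arctan2(q[2],q[1])).round(2),'Fn',(np.mean(Fs,0)@n).round(2),s['clock'])
for nm,t in(('blue',[.5713,-.058,.1138]),('red',[.5303,-.0041,.1065])):
    e=F-np.array(t);h=e@n;print(nm,'h',h.round(4),'lateral fix in tool',(-W.T@(e-h*n)).round(4))
E
python3 m4.py 173 182 310 332; python3 tilt.py w16.png|grep tool
```

```text
tilt 0.171 res 0.05 axis@.103 [-0.0195 -0.0003  0.103 ]
copper 310 324 189 199
foot tool [ 0.0075 -0.0003  0.1144] world [ 0.541  -0.0538  0.1419] P [ 0.5483 -0.0543  0.2563] yaw 173.6 Fn -1.43 21.5
blue h 0.0325 lateral fix in tool [-0.0255 -0.0008 -0.004 ]
red h 0.0325 lateral fix in tool [0.0212 0.0482 0.0033]
screen centre in tool [ 0.0073 -0.0003 -0.041 ]
```

Tilt is now 0.171 against 0.157, under 1° off. I press on blue again.

Call:
{"method": "move_arm", "body": {"deltas": [[[0.001,-0.001,0.01,0,1],[-0.001,-0.001,0.02,0,1],[-0.0025,-0.001,0.032,0,1],[-0.0035,-0.001,0.04,0,1],[-0.004,-0.001,0.044,0,1],[-0.0044,-0.001,0.047,0,1],[-0.0049,-0.001,0.05,0,1],[-0.0054,-0.001,0.0525,0,1],[-0.0058,-0.001,0.055,0,1],[-0.0058,-0.001,0.055,0,1],[-0.0058,-0.001,0.055,0,1]]]}}

```text
clock: 22.7
position: [0.553, -0.0571, 0.2124]
ee_rot: [0.0, 0.057, 0.998, -0.0]
contact_force: [-0.7, 0.3, 0.4]
width: 0.0279
gripper_force: 39.0
```

```bash
python3 look.py b1 16 1
```

```text
23.45 [ 0.553  -0.0571  0.2122] F [-0.4  -0.1   1.08] [0.44 0.61 0.41] Fn 1.13 sd 0.41
[299, 193, 14, 9, 67] [305.8 196.7]
[323, 205, 5, 4, 15] [324.7 206.7]
```

View pics/b1.png

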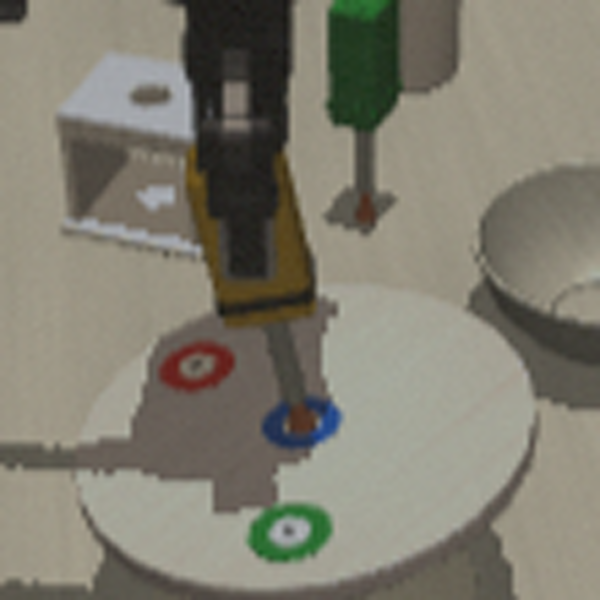

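The foot sits in the blue ring at crop (300,422), about 4.8 mm in by force. I hold it over two seconds.

Call:
{"method": "move_arm", "body": {"deltas": [[[0,0,0,0,1],[0,0,0,0,1],[0,0,0,0,1],[0,0,0,0,1],[0,0,0,0,1],[0,0,0,0,1],[0,0,0,0,1],[0,0,0,0,1],[0,0,0,0,1],[0,0,0,0,1],[0,0,0,0,1],[0,0,0,0,1]]]}}

```text
clock: 24.7
position: [0.5529, -0.0571, 0.2121]
ee_rot: [0.0, 0.057, 0.998, 0.0]
contact_force: [-0.0, 0.2, 1.1]
width: 0.0274
gripper_force: 39.1
```

Call:
{"method": "move_arm", "body": {"deltas": [[[0,0,0,0,1],[0,0,0,0,1],[0,0,0,0,1],[0.0016,0,-0.01,0,1],[0.004,0,-0.025,0,1],[0.008,0,-0.051,0,1],[0.008,0,-0.051,0,1],[0.025,0.02,-0.05,0,1],[0.045,0.04,-0.045,0,1],[0.0663,0.061,-0.04,0,1],[0.0663,0.061,-0.04,0,1],[0.0663,0.061,-0.04,0,1]]]}}

```text
clock: 25.9
position: [0.5048, -0.0018, 0.2437]
ee_rot: [-0.0, 0.056, 0.998, 0.0]
contact_force: [1.1, -0.2, -0.7]
width: 0.0275
gripper_force: 38.9
```

```bash
python3 look.py c1 8
python3 - <<'E'
from h import *
S=np.load('c1.npy');s=np.load('s_c1.npy',allow_pickle=True).item();c=cam('side')
q=s['ee_rot'];W=Ro.from_quat([q[1],q[2],q[3],q[0]]).as_matrix()
F=W@np.array([-.0193,-.0003,.103])+s['position'];n=np.array([-.1553,.0162,.9877]);e=F-np.array([.5303,-.0041,.1065]);h=e@n
print('foot',F.round(4),'px',proj(c,[F]).round(1),'h',h.round(4),'fix tool',(-W.T@(e-h*n)).round(4),'down h+5mm',(-W.T@n*(h+.005)).round(4))
H=cv2.cvtColor(S,cv2.COLOR_RGB2HSV).astype(int);m=(H[...,0]<14)&(H[...,1]>110)&(H[...,2]>30);m=m[165:200,292:318]
for r in range(10,26):print(165+r,''.join('#' if v else '.' for v in m[r]))
E
python3 tilt.py w17.png|grep tool
```

```text
26.25 [ 0.5059 -0.0027  0.244 ] F [ 0.12  0.08 -1.11] [0.66 0.66 0.21] Fn -1.12 sd 0.2
[301, 181, 4, 6, 17] [302.1 184. ]
[299, 192, 14, 10, 64] [305.8 196.8]
foot [ 0.5252 -0.0054  0.141 ] px [[302.6 185.9]] h 0.0349 fix tool [0.0005 0.0019 0.0001] down h+5mm [-0.0062  0.0001  0.0394]
175 ..........................
176 ..........................
177 ..........................
178 ..........................
179 ..........................
180 ..........................
181 .........##...............
182 .........##...............
183 .........##...............
184 .........###..............
185 .........####.............
186 .........####.............
187 ..........................
188 ..........................
189 ..........................
190 ..........................
screen centre in tool [ 0.0072 -0.0004 -0.041 ]
```

Call:
{"method": "move_arm", "body": {"deltas": [[[-0.001,0.0018,0.012,0,1],[-0.003,0.0018,0.024,0,1],[-0.0045,0.0018,0.034,0,1],[-0.0053,0.0018,0.038,0,1],[-0.0058,0.0018,0.041,0,1],[-0.0063,0.0018,0.0435,0,1],[-0.0067,0.0018,0.046,0,1],[-0.0072,0.0018,0.049,0,1],[-0.0072,0.0018,0.049,0,1],[-0.0072,0.0018,0.049,0,1]]]}}

```text
clock: 27.35
position: [0.5117, -0.0018, 0.2052]
ee_rot: [0.0, 0.057, 0.998, 0.0]
contact_force: [0.1, 0.3, 0.3]
width: 0.0275
gripper_force: 39.0
```

```bash
python3 look.py d1 20 1; python3 tilt.py w18.png|grep tool
```

```text
28.3 [ 0.5117 -0.0018  0.205 ] F [-0.21  0.12  0.7 ] [0.51 0.55 0.53] Fn 0.73 sd 0.54
[299, 193, 14, 9, 80] [305.7 196.8]
screen centre in tool [ 0.0072 -0.0003 -0.041 ]
```

View pics/d1.png

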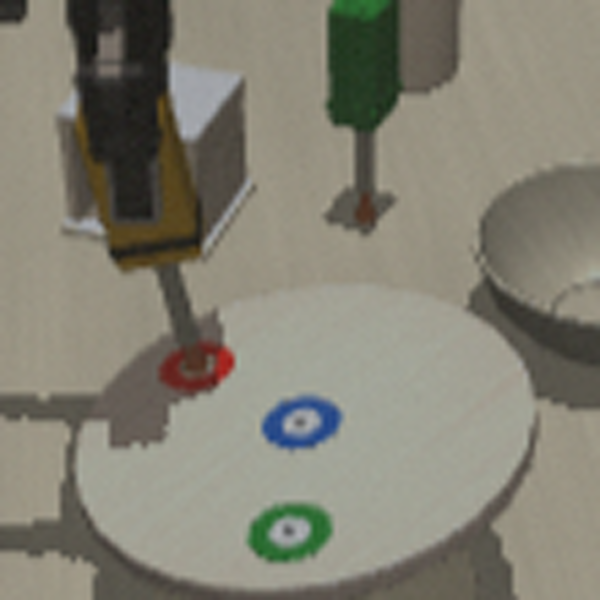

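The foot is in the red ring (ring centre crop (197,366)) but sits about 2 mm left and behind, and by force it's only 3.3 mm in. I'll lift, nudge and press again, a little deeper.

Call:
{"method": "move_arm", "body": {"deltas": [[[0.0012,0,-0.008,0,1],[0.0025,0,-0.016,0,1],[0.001,-0.0018,-0.0155,0,1],[0.001,-0.0018,-0.0145,0,1],[0.0002,-0.0018,-0.009,0,1],[-0.0004,-0.0018,-0.005,0,1],[-0.0009,-0.0018,-0.002,0,1],[-0.0015,-0.0018,0.0015,0,1],[-0.0015,-0.0018,0.0015,0,1],[-0.0015,-0.0018,0.0015,0,1]]]}}

```text
clock: 29.4
position: [0.5124, -0.0033, 0.2037]
ee_rot: [-0.0, 0.057, 0.998, 0.0]
contact_force: [-1.0, 0.7, 0.3]
width: 0.0276
gripper_force: 39.1
```

```bash
python3 look.py d2 24 1
python3 - <<'E'
from h import *
S=np.load('d2.npy');H=cv2.cvtColor(S,cv2.COLOR_RGB2HSV).astype(int)
for r in range(190,204):print(r,' '.join('%3d/%3d/%3d'%tuple(H[r,x]) for x in range(299,313)))
# plate unchanged?
ys,xs=np.nonzero(((H[...,0]>45)&(H[...,0]<85)&(H[...,1]>70))[215:240,308:340]);print('green',xs.mean()+308,ys.mean()+215)
H0=cv2.cvtColor(np.load('side0.npy'),cv2.COLOR_RGB2HSV).astype(int);ys,xs=np.nonzero(((H0[...,0]>45)&(H0[...,0]<85)&(H0[...,1]>70))[215:240,308:340]);print('green0',xs.mean()+308,ys.mean()+215)
E
```

```text
30.55 [ 0.5125 -0.0033  0.2037] F [-1.41  0.3   1.02] [0.49 0.4  0.57] Fn 1.23 sd 0.57
[299, 193, 14, 9, 77] [305.8 197. ]
190  24/ 36/148  26/ 34/151  19/ 36/120  20/ 33/ 70  23/ 32/ 71  26/ 27/ 75  23/ 29/ 71  18/ 39/ 86  14/ 33/ 99  15/ 41/ 99  16/ 38/100  15/ 45/101  21/ 25/163  26/ 22/161
191  21/ 37/130  18/ 36/122  16/ 40/108  19/ 36/ 77  24/ 34/ 74  20/ 31/ 74  27/ 33/ 70  20/ 40/ 76  16/ 38/102  17/ 36/ 99  18/ 38/100  18/ 33/101  19/ 29/124  28/ 21/161
192  16/ 41/105  17/ 41/100  13/ 41/100  12/ 33/ 77  26/ 30/ 67  24/ 34/ 75  25/ 39/ 72  20/ 34/ 68   5/ 88/ 98   5/ 85/ 99   8/ 68/101  15/ 35/102  26/ 25/145  28/ 22/161
193  15/ 36/100  12/ 43/100  15/ 46/100  16/ 36/ 93  23/ 34/ 68  23/ 31/ 75  20/ 43/ 72   9/ 82/ 75   2/158/100   3/149/101   3/133/102   4/109/101   9/ 59/142  26/ 25/163
194  14/ 38/102  11/ 35/102   5/ 87/100   5/116/ 99   3/132/ 93  10/ 78/ 75  11/ 97/ 79  11/126/ 73   3/146/ 89   1/167/101   2/175/ 99   2/169/101   2/163/152   6/ 81/161
195  12/ 38/101   6/ 88/ 99   2/154/101   1/176/100   2/161/ 90  11/116/ 75  10/129/ 83  10/132/ 79   8/138/ 76   9/ 
[... 815 characters left out ...]
100   2/170/102   3/174/101   2/173/102   3/135/102   3/134/ 93  14/ 41/161  35/ 19/162  35/ 19/163
201  15/ 41/ 99   9/ 48/100   6/ 59/103   6/ 98/ 96   4/100/102   4/131/ 99   4/130/100   4/ 99/ 98   8/ 70/102  11/ 61/104   6/ 48/100  35/ 19/163  36/ 22/163  32/ 20/164
202  13/ 36/100  13/ 45/101  16/ 33/ 99  11/ 43/101  12/ 50/102  10/ 59/103   9/ 54/ 99  11/ 53/102  15/ 40/103  30/ 19/145  30/ 17/146  37/ 20/166  35/ 20/165  30/ 20/162
203  16/ 39/ 98  14/ 38/101  19/ 40/102  17/ 40/103  18/ 42/103  13/ 40/103  18/ 38/102  35/ 23/146  30/ 23/146  33/ 17/163  35/ 20/166  37/ 20/165  32/ 22/161  30/ 20/163
green 322.7586206896552 227.3793103448276
green0 322.6818181818182 227.4318181818182
```

The foot is now centred at (305.6,196.6), the same as the ring centre. It presses with 2.4 N, so about half way in, and the plate hasn't moved. I hold for the two seconds, then hand in.

Call:
{"method": "move_arm", "body": {"deltas": [[[0,0,0,0,1],[0,0,0,0,1],[0,0,0,0,1],[0,0,0,0,1],[0,0,0,0,1],[0,0,0,0,1],[0,0,0,0,1],[0,0,0,0,1],[0,0,0,0,1],[0,0,0,0,1],[0,0,0,0,1],[0,0,0,0,1]]]}}

```text
clock: 31.8
position: [0.5126, -0.0034, 0.2037]
ee_rot: [-0.0, 0.057, 0.998, 0.0]
contact_force: [-1.3, 0.7, 0.3]
width: 0.0275
gripper_force: 39.2
```

```bash
python3 -c "
from rig import manip
print(manip.get_state()['clock'],manip.sign_off())"
```

```text
the job is handed in; nothing more can be done
31.8 None
```

I handed the job in at 31.8 s, still holding the thermometer on the red ring about half way in and within about 1° of square, after over two seconds on blue (done twice: the first press was about 2.5° off square, so I re-trimmed the probe in the holder and repeated it) and a lift of about 4 cm in between; no verdict came back.

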